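Press a filter cassette shut in the bench screw press

ROBOT

A 7-joint arm with a two-finger parallel gripper is mounted at the origin on the work surface. World frame = base frame: x ahead of the robot, y to its left, z up, the work surface at z = 0. Lengths are in m, angles in rad, forces in N, time in s.
With the tool pointing down it reaches from about 0.425 to 0.875 m from the base axis. Payload 4.7 kg.
Tool frame: the origin (TCP) lies at the very end of the fingers, on their centre line; the grasp point (between the pads) lies 19 mm behind it; z points along the fingers, y is the line along which they close (so a half turn about z gives the same grasp; the last joint's range is limited). The gripper opens to 87 mm and grips with 3 to 60 N. Pads are 19 mm wide; open, the fingers measure 117 mm over their backs; the gripper's body (75 mm by 190 mm) begins 51 mm behind the grasp point.
Start: joints at [1.132, 0.321, -0.07, 1.45, 0.023, 1.371, -0.057], TCP at [0.284, -0.585, 0.223] pointing down, gripper open.
Joint ranges: [-2.86, 2.86], [-0.3, 2.09], [-1.38, 1.24], [0.06, 2.45], [-1.56, 4.7], [0.09, 2.05], [-2.69, 2.69]. Speed limits (rad/s): [2.57, 2.57, 3.14, 3.14, 3.14, 3.14, 3.14].

INTERFACE

Orientations are given as a rotation vector (axis times angle).
In Python, from bench import get_state, get_image, get_calibration, close_job gives the robot as it stands.
- The arm moves only by the shell command python3 -m crank 'ROWS' [FORCE]. ROWS is JSON, a list of rows, each a list of 5 numbers: the opening, from 0 (shut) to 1 (fully open), then the shift along the world's x, y, z in units of 0.2 m (1.0 is 0.2 m), then the turn about the world's z in units of 2 pi rad (1.0 is 2 pi rad). A call has 1 to 5 rows; each row is the pose to reach, as a shift and turn from the pose commanded when the call began, turning the shorter way round; what a row does not reach only later rows make up. A row lasts 1/8 s, in which the tool goes at most 62.5 mm and 10.7 degrees, less where a joint would pass 70% of its speed; a pose out of reach is approached as far as the arm can. A call with a number of a shift or a turn outside -1 to 1 is refused whole. A call with a gripper value outside its range is refused whole. The fingers move at their own pace and stop on an object; FORCE is the grip in N (left out, the last holds). Time passes only in rows, so rows that repeat a pose let the fingers close. It gives the time, the measured TCP pose, the force, the opening and the grip force at its end, in the units of the state.
- get_state(): the state, without advancing time (a new reading comes with each control period).
- get_image(name): name is "scene" or "top" or "wrist"; returns the picture (420x560x3 uint8, red, green, blue); there is no depth.
- get_calibration(name): a dict with "fovy" (degrees; the focal length in pixels is half the picture's height over the tangent of half this angle, whatever the lens; pixels are square), "cx", "cy" (the principal point, pixels), "k1" (the pictures are not rectified: a ray, as slopes to the right and down, at radius r is drawn at 1 + k1 r^2 times it, then the intrinsics apply), "R" (3x3) and "t" (3): a world point X has camera coordinates R X + t. Camera axes: x right, y down, z forward; pixel columns grow to the right and rows downward; lengths in m; the calibration is good to about 2 mm. A picture is of the moment at which its call begins: read the wrist's pose just before it. get_calibration takes no time and is no camera call; for the wrist camera it gives the pose at the moment of the call.
- close_job(): hands the job in; it is judged then, once.
The state is a dict: "time": time; "joint_positions": joint angles; "qd": joint speeds; "joint_torque": joint torques, N m; "position": TCP position; "tool_rot": TCP orientation; "ft_force": force on the tool from outside, world axes, zero at the start; "torque": the same for the moment, N m; "grip_width": opening from 0.0 (shut) to 1.0 (fully open); "grip_force": force on a finger pad.
Only numpy, scipy, OpenCV 4.12 (cv2) and the standard library are available. Lean on these libraries where they do the work, as an engineer would, in place of code of your own. Each camera call takes 0.05 s, during which the arm holds its last target. There are 200 camera calls.

TASK

Pick up the round filter cassette by its handle, slide it into the front of the screw press until it meets the stop at the back, and let go of it. Then wind the crank clockwise until you feel the foot come down on the cassette, add a quarter of a turn more and no further (about half a turn past contact crushes it), and let go, leaving it clamped. Leave the flasks and the tube rack where they are.

Things in the scene. Friction and masses are not known exactly. Their poses are not given: they have to be found in the camera images.
- cassette: Loose aluminium filter cassette, 0.2 kg: a disc 56 mm across, 20 mm thick, with a flat bar (14 wide, 10 thick, flush with the underside) leading along its -x to an upright black grip block 30 mm long (x), 16 wide (y), 38 tall, centred 124 mm from the disc's centre. Origin: centre of the disc's underside; z up. Starts lying on the bench. Take the block from above across its width.
- press: Fixed grey screw press. Origin on the screw's axis at bench level; z up; open front towards its -x. Columns 22 mm thick at y = +/-62 mm carry a crossbar 50 mm deep, 150 to 180 mm high. The foot below it, a steel pad 40 mm across, starts 5 to 16 mm above the cassette's disc. Home: the disc's centre under the axis, its rim on the stop, its bar along -x, the grip block out past the bed.
- channel_mouth (a point): Mouth of the channel in which the disc slides, 61 mm before the screw's axis. The bed, 90 mm wide, reaches from 95 mm before the axis (34 mm outside this point) to behind it. Its top is set 27 to 33 mm above the bench: not measured, this point is at 30 mm. Rails 8 mm high stand on it, 72 mm apart here, narrowing to 62 mm some 20 mm further in. Axes as the press.
- stop_face (a point): Face of the end stop at the back of the channel, 28 mm behind the screw's axis and 38 mm above the bench: the disc's rim rests on it when home. Axes as the press.
- hub_top (a point): Top of the crank's round hub, on the screw's axis, 206 mm above the bench. The threaded screw sticks out above it by up to 14 mm and sinks as the foot goes down.
- crank (a joint): Crank turn in rad, growing clockwise from above, which lowers the foot 20 mm a turn; 0 to 8.8. Starts at 0 to 1.5; contact comes 1.6 to 5.2 rad further on. Stiff (9 N at the knob), stays where left. The foot is sprung: at contact the push needed rises by 6 N, then 1.6 N more over a quarter turn. At q the arm points at the angle 1.047 - q from the press's +x towards its +y.
- knob_mid (a point): On the crank's upright black knob, which spins freely on its pin, 60 mm from the screw's axis: 23 mm across, 45 mm tall. This point is on its axis, 25 mm above its lower end and 228 mm above the bench; the crank arm's top face is 2 mm below the knob's lower end. A hand holding it can go round without turning.
- tall_flask: Upright clear culture flask with a blue cap, 100 x 45 mm, 190 mm tall, loose: leave alone. Origin under its centre.
- flat_flask: Clear culture flask with a blue cap, lying flat, 150 mm long, 85 mm wide, 36 mm high, loose: leave alone. Origin at bench level under its base end; the cap points along its +x.
- tube_rack: White rack of capped tubes, 60 mm (x) by 200 mm (y), 102 mm tall, loose: leave alone. Origin under its centre.
Not all that is in view belongs to the job. Of the things shaped like the cassette, the aluminium one is meant.

How it is judged:
On the way, in this order (a step that is already met when the one before it is completed fails the run):
1. the cassette lies home on the bed against the stop, let go, with the foot still clear of it (x of cassette in the frame of press between -0.005 and 0.004 m and y of cassette in the frame of press between -0.006 and 0.006 m and z of cassette in the frame of press between 0.024 and 0.037 m and angle between cassette's own z axis and vertical below 0.06 rad and contact force between press and cassette below 1 N and contact force between each of the arm, the fingers and cassette below 0.5 N), for 0.2 s.
2. the foot has been wound down onto the cassette (x of cassette in the frame of press between -0.005 and 0.004 m and y of cassette in the frame of press between -0.006 and 0.006 m and z of cassette in the frame of press between 0.024 and 0.037 m and angle between cassette's own z axis and vertical below 0.06 rad and contact force between press and cassette above 15 N), for 0.2 s.
At the end, for the whole second after the job is handed in: The cassette lies home on the bed (within 4 to 6 mm of the screw's axis, flat), clamped under the foot with 130 to 157 N, which is a quarter of a turn past contact within about a tenth of a turn; everything is at rest (x of cassette in the frame of press between -0.005 and 0.004 m and y of cassette in the frame of press between -0.006 and 0.006 m and z of cassette in the frame of press between 0.024 and 0.037 m and angle between cassette's own z axis and vertical below 0.06 rad and velocity of joint crank between -0.05 and 0.05 rad/s and linear speed of cassette below 0.01 m/s and contact force between press and cassette between 130 and 157 N); the robot touches nothing.
It fails at once if the cassette is crushed: the press bears on it with more than 170 N (nearly half a turn past contact) (contact force between press and cassette above 170 N).
It fails at once if the tall flask is moved by more than 15 mm (distance of tall_flask from where it was at the start of the episode above 0.015 m).
It fails at once if the lying flask is moved by more than 15 mm (distance of flat_flask from where it was at the start of the episode above 0.015 m).
It fails at once if the tube rack is moved by more than 15 mm (distance of tube_rack from where it was at the start of the episode above 0.015 m).
It also fails if it takes over 69 s, if anything falls off the work surface, if the arm or the gripper's body presses on something with over 40 N, if the wrist force passes 120 N, or if a joint passes its speed limit or range.

## Working session

There is one attempt and no reset: what is moved stays moved. The work goes in short steps, Python scripts to look and compute and a shell command to move; the robot and the scene stay as the last step left them, time stands still between calls to the robot, and variables do not carry over. Pictures are saved under pics/ and viewed, at most 10 in all, crops included, and the job is handed in when it is done.

```bash
mkdir -p pics; ls; python3 - <<'E'
from bench import *
import cv2,json
for n in("scene","top"):
    cv2.imwrite(f"pics/{n}0.png",get_image(n)[:,:,::-1]); print(n,get_calibration(n))
s=get_state();print(s)
E
```

```text
pics
scene {'fovy': 44.82026556821435, 'cx': 283.97337584506386, 'cy': 209.8865318895495, 'k1': -0.17568794348991784, 'R': array([[ 0.79701134,  0.60357935,  0.02156156],
       [ 0.38428335, -0.47924832, -0.78908007],
       [-0.46593909,  0.63719151, -0.61391184]]), 't': array([-0.46975009, -0.06048242,  1.60729168])}
top {'fovy': 57.49491757677931, 'cx': 273.30680662238007, 'cy': 215.37654548000944, 'k1': -0.08567277753945095, 'R': array([[-0.03216225, -0.99947374,  0.00422227],
       [-0.97222051,  0.03030477, -0.23209676],
       [ 0.23184666, -0.01156973, -0.97268354]]), 't': array([0.04995816, 0.59752308, 1.04683014])}
{'time': 0.1, 'joint_positions': array([ 1.13210707,  0.32174756, -0.07008361,  1.45155452,  0.02260746,
        1.37078814, -0.05686774]), 'qd': array([-0.00066182, -0.00212543,  0.0001567 , -0.00444564,  0.00047517,
       -0.00050048, -0.0006146 ]), 'joint_torque': array([ 1.24747480e-04, -4.92569911e+01, -4.05487949e-01, -3.13398600e+01,
       -6.42043306e-02,  3.95285001e-02,  5.07692721e-05]), 'position': array([ 0.28409702, -0.58407949,  0.22157096]), 'tool_rot': array([-3.05980427e+00, -7.04903698e-01,  7.55463332e-04]), 'ft_force': array([ 0.29815049, -0.5961611 , -0.16046243]), 'torque': array([ 0.01987493,  0.00013991, -0.03321697]), 'grip_force': 0.0, 'grip_width': 1.0013859346178322}
```

View pics/scene0.png

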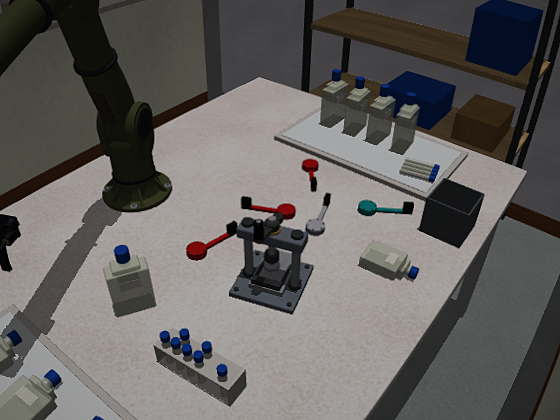

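View pics/top0.png

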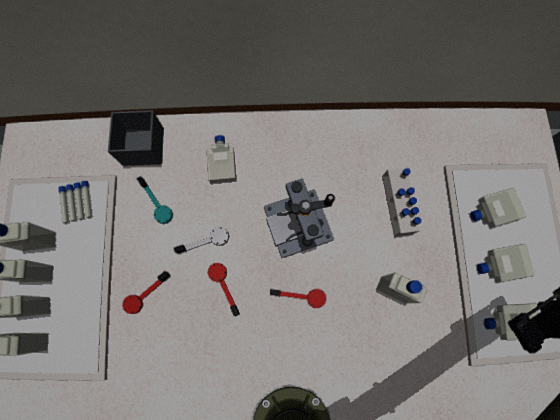

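The scene view shows the press at about (270,260). In the top view the press is near (300,215), the aluminium cassette's disc near (219,236) and its block near (180,249). I'll enlarge both.

```bash
python3 - <<'E'
import cv2,numpy as np
a=cv2.imread("pics/top0.png")[165:275,165:345];b=cv2.imread("pics/scene0.png")[185:315,215:345]
a=cv2.resize(a,None,fx=4.4,fy=4.4,interpolation=cv2.INTER_CUBIC);b=cv2.resize(b,None,fx=4.5,fy=4.5,interpolation=cv2.INTER_CUBIC)
a=cv2.convertScaleAbs(a,alpha=1.6,beta=20);b=cv2.convertScaleAbs(b,alpha=1.6,beta=20)
cv2.imwrite("pics/ta.png",a);cv2.imwrite("pics/sb.png",b)
E
```

```text
(no output)
```

View pics/ta.png

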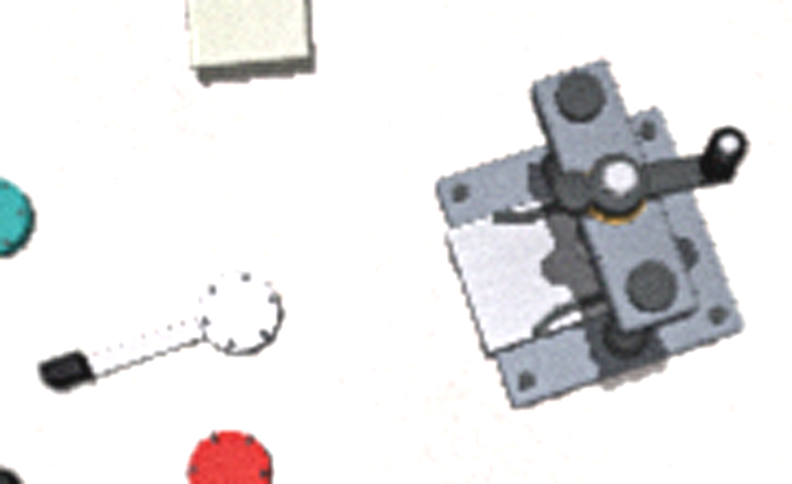

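View pics/sb.png

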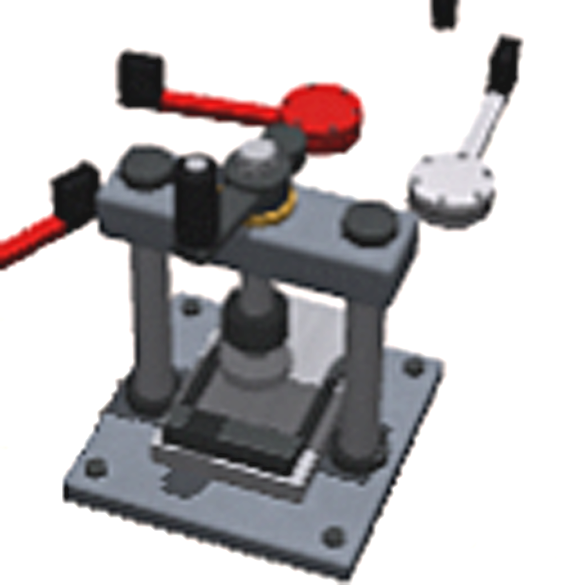

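Both views agree. The press's open front faces image-left (world +y) in the top view, and the cassette already points roughly at it. Crop pixel positions:

| View | Column caps | Screw | Disc | Block | Knob |
|---|---|---|---|---|---|
| Top crop | (580,96), (652,287) | (619,178) | (241,313) | (65,370) | (733,140) |
| Scene crop | (369,222), (149,167) | not used | not used | not used | not used |

```bash
cat > h.py <<'E'
import numpy as np,cv2
from bench import *
def ray(c,p):
    f=210/np.tan(np.radians(c["fovy"]/2));K=np.array([[f,0,c["cx"]],[0,f,c["cy"]],[0,0,1.]])
    u=cv2.undistortPoints(np.array(p,float).reshape(-1,1,2),K,np.array([c["k1"],0,0,0.]))[0,0]
    R=np.array(c["R"]);o=-R.T@c["t"];d=R.T@np.array([*u,1]);return o,d/np.linalg.norm(d)
def onz(c,p,z):
    o,d=ray(c,p);return o+d*(z-o[2])/d[2]
def tri(ca,pa,cb,pb):
    A=np.zeros((3,3));b=np.zeros(3);L=[ray(ca,pa),ray(cb,pb)]
    for o,d in L:
        M=np.eye(3)-np.outer(d,d);A+=M;b+=M@o
    x=np.linalg.solve(A,b);return x,[np.linalg.norm((np.eye(3)-np.outer(d,d))@(x-o)) for o,d in L][0]
def proj(c,X):
    f=210/np.tan(np.radians(c["fovy"]/2));x=np.array(c["R"])@X+c["t"];s=x[:2]/x[2];s=s*(1+c["k1"]*(s@s));return s*f+[c["cx"],c["cy"]]
E
python3 - <<'E'
from h import *
np.set_printoptions(precision=4,suppress=True)
T=get_calibration("top");S=get_calibration("scene")
t=lambda x,y:np.array([x,y])/4.4+165
s=lambda x,y:np.array([x,y])/4.5+[215,185]
P={"cap+":((580,96),(369,222)),"cap-":((652,287),(149,167)),"screw":((619,178),(257,152)),
"b1":((460,192),(413,367)),"b2":((647,131),(333,537)),"b3":((718,315),(95,467)),"b4":((526,381),(190,307)),
"disc":((241,313),(453,182)),"block":((65,368),(510,47)),"knobtop":((733,140),(197,163))}
r={}
for k,(a,b) in P.items():
    r[k]=tri(T,t(*a),S,s(*b));print(k,*r[k])
c=(r["cap+"][0]+r["cap-"][0])/2;d=r["cap+"][0]-r["cap-"][0]
print("axis",c,"len",np.linalg.norm(d),"press +y dir deg",np.degrees(np.arctan2(d[1],d[0])))
for a,b in(("b4","b3"),("b1","b2")):
    e=r[b][0]-r[a][0];print("px dir",np.degrees(np.arctan2(e[1],e[0])))
print(onz(T,t(241,313),.02),onz(T,t(62,366),.038))
E
```

```text
cap+ [ 0.6468 -0.0326  0.1869] 0.00016412272676753303
cap- [ 0.5291 -0.0689  0.1861] 0.000829755343134768
screw [ 0.5878 -0.0506  0.2145] 4.7146664580690744e-05
b1 [0.6326 0.0412 0.0188] 0.0001080129430367278
b2 [ 0.6735 -0.0918  0.0175] 0.00018047818643758328
b3 [ 0.5401 -0.1332  0.0186] 0.00020410023151923702
b4 [0.4987 0.0003 0.0187] 6.153879238529313e-05
disc [0.5533 0.1955 0.0169] 0.0016423341771012114
block [0.5164 0.3123 0.0396] 0.0033791628862813177
knobtop [ 0.5984 -0.1118  0.2515] 0.00031558649784554866
axis [ 0.5879 -0.0507  0.1865] len 0.12316780940464386 press +y dir deg 17.123932194135115
px dir -72.74695839844082
px dir -72.91340331089324
[0.5514 0.194  0.02  ] [0.5154 0.3124 0.038 ]
```

```bash
python3 -m crank '[[1,0.3,0.3,0.75,0.04],[1,0.6,0.8,0.75,0.11],[1,0.6,0.8,0.75,0.11],[1,0.6,0.8,0.75,0.11],[1,0.6,0.8,0.75,0.11]]' 20
python3 -m crank '[[1,0.5,1,0,0.115],[1,0.5,1,0,0.115],[1,0.5,1,0,0.115],[1,0.5,1,0,0.115],[1,0.5,1,0,0.115]]'
python3 -m crank '[[1,0,1,0,0],[1,0,1,0,0],[1,0,1,0,0],[1,0,1,0,0]]'
python3 -m crank '[[1,0,1,0,0],[1,0,1,0,0],[1,0,1,0,0],[1,0,1,0,0]]'
python3 -m crank '[[1,0.05,0.4,-0.4,0],[1,0.05,0.4,-0.4,0],[1,0.05,0.4,-0.4,0],[1,0.05,0.4,-0.4,0]]'
python3 - <<'E'
from h import *
np.set_printoptions(precision=4,suppress=True)
W=get_calibration("wrist");cv2.imwrite("pics/w1.png",get_image("wrist")[:,:,::-1])
print(get_state()["position"],get_state()["tool_rot"],get_state()["time"])
for X in ([.5525,.195,.02],[.516,.312,.038]):print(proj(W,np.array(X)))
E
```

```text
time: 0.72
position: [0.4088, -0.4203, 0.3757]
tool_rot: [2.63, 1.71, 0.005]
ft_force: [0.2, -1.1, 0.0]
grip_width: 1.002
grip_force: 0.0
time: 1.35
position: [0.5054, -0.2214, 0.372]
tool_rot: [-1.862, -2.529, -0.001]
ft_force: [-0.8, -0.2, -0.4]
grip_width: 1.001
grip_force: 0.0
time: 1.85
position: [0.5039, -0.0212, 0.3727]
tool_rot: [1.865, 2.528, 0.0]
ft_force: [0.3, -0.9, 0.3]
grip_width: 1.0
grip_force: 0.0
time: 2.35
position: [0.5038, 0.1782, 0.3722]
tool_rot: [-1.865, -2.527, -0.001]
ft_force: [-0.1, -0.1, 0.2]
grip_width: 1.002
grip_force: 0.0
time: 2.85
position: [0.5159, 0.2527, 0.2927]
tool_rot: [1.875, 2.52, -0.001]
ft_force: [0.8, -0.5, 0.9]
grip_width: 0.997
grip_force: 0.0
[0.5161 0.2528 0.2933] [1.8746 2.5189 0.0002] 2.9
[294.5113 220.4246]
[295.2336 123.1342]
```

View pics/w1.png

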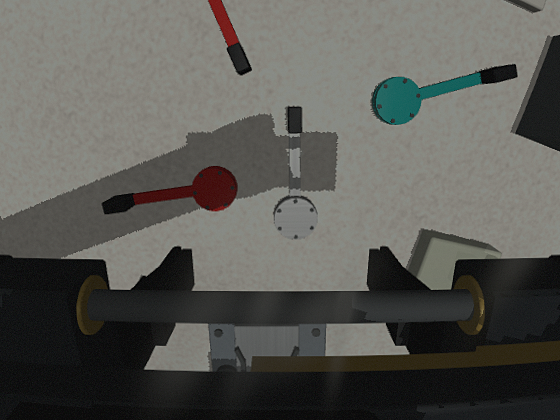

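The wrist view shows the disc at about (296,216) and the block at about (294.5,120). Both are within a few pixels of the prediction.

```bash
python3 - <<'E'
from h import *
np.set_printoptions(precision=4,suppress=True)
W=get_calibration("wrist")
im=cv2.imread("pics/w1.png");g=im.max(2)
m=(g[95:145,275:315]<45).astype(np.uint8);n,l,st,ce=cv2.connectedComponentsWithStats(m)
print(st[1:],ce[1:]+[275,95])
hsv=cv2.cvtColor(im,cv2.COLOR_BGR2HSV)[190:245,265:330];print(hsv[25,::6].tolist())
mm=((hsv[:,:,1]<18)&(hsv[:,:,2]>90)).astype(np.uint8);n,l,st,ce=cv2.connectedComponentsWithStats(mm);i=1+st[1:,4].argmax();print(st[i]+[265,190,0,0,0],ce[i]+[265,190])
d=onz(W,(296,216),.02);
for b in((294.5,120),(294.5,118)):
  b=onz(W,b,.038);e=d-b;print(d,b,np.linalg.norm(e[:2]),np.degrees(np.arctan2(e[1],e[0])))
a=onz(W,(295,145),.01);b=onz(W,(295,190),.01);e=b-a;print(np.degrees(np.arctan2(e[1],e[0])))
E
```

```text
[[ 13  12  14  26 340]] [[294.1    119.7088]]
[[23, 17, 134], [33, 17, 136], [50, 6, 129], [30, 6, 127], [40, 6, 127], [30, 4, 125], [45, 4, 124], [50, 6, 126], [45, 4, 126], [30, 13, 136], [21, 19, 136]]
[ 265  190   65   55 3060] [296.5804 216.7529]
[0.5532 0.2012 0.02  ] [0.5147 0.3153 0.038 ] 0.12039317598194459 -71.38649055121768
[0.5532 0.2012 0.02  ] [0.5141 0.3175 0.038 ] 0.12262869325984381 -71.41057322465248
-72.6241356529729
```

```bash
python3 -m crank '[[1,0,0.29,-0.3,0.0012],[1,0,0.29,-0.95,0.0012],[1,0,0.29,-0.95,0.0012],[1,0,0.29,-0.95,0.0012],[1,0,0.29,-0.95,0.0012]]'
python3 -m crank '[[1,0,0,0,0],[1,0,0,0,0]]'
python3 - <<'E'
from h import *
np.set_printoptions(precision=4,suppress=True)
W=get_calibration("wrist");cv2.imwrite("pics/w2.png",get_image("wrist")[:,:,::-1])
s=get_state();print(s["position"],s["tool_rot"],s["time"])
for X in ([.553,.199,.02],[.515,.314,.038]):print(proj(W,np.array(X)))
E
```

```text
time: 3.52
position: [0.5153, 0.3123, 0.103]
tool_rot: [1.863, 2.529, -0.001]
ft_force: [-0.3, 0.1, 0.7]
grip_width: 0.996
grip_force: 0.0
time: 3.78
position: [0.516, 0.314, 0.1052]
tool_rot: [1.86, 2.529, 0.006]
ft_force: [0.4, -0.1, -0.3]
grip_width: 1.003
grip_force: 0.0
[0.5156 0.3139 0.1047] [1.86   2.5293 0.0045] 3.825
[280.8329 353.8972]
[278.3569 223.3981]
```

View pics/w2.png

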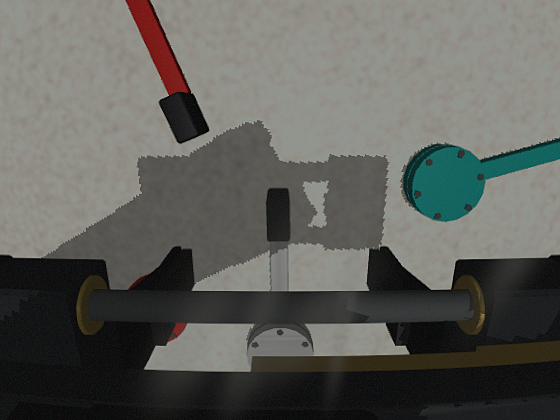

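The block sits at about (278.5,214), centred left to right, and about 8 px further out than predicted.

```bash
python3 - <<'E'
from h import *
np.set_printoptions(precision=4,suppress=True)
W=get_calibration("wrist");im=cv2.imread("pics/w2.png");g=im.max(2)
m=(g[170:260,255:305]<60).astype(np.uint8);n,l,st,ce=cv2.connectedComponentsWithStats(m);i=1+st[1:,4].argmax();print(st[i]+[255,170,0,0,0])
for p in((278,190),(278.5,215),(278.5,240)):print(onz(W,p,.038))
print(onz(W,(280,346),.02))
E
```

```text
[ 266  188   24   54 1225]
[0.5074 0.3361 0.038 ]
[0.5129 0.3197 0.038 ]
[0.5182 0.3026 0.038 ]
[0.5495 0.2066 0.02  ]
```

```bash
python3 -m crank '[[1,-0.005,0.01,-0.25,0],[1,-0.005,0.01,-0.475,0],[1,-0.005,0.01,-0.475,0],[1,-0.005,0.01,-0.475,0],[0.1,-0.005,0.01,-0.475,0]]' 30
python3 -m crank '[[0,0,0,0,0],[0,0,0,0,0],[0,0,0,0,0],[0,0,0,0,0],[0,0,0,0,0]]'
python3 -m crank '[[0,0,0,0,0],[0,0,0,0,0]]'
```

```text
time: 4.45
position: [0.5149, 0.3166, 0.0102]
tool_rot: [1.859, 2.53, 0.006]
ft_force: [-0.4, 0.2, 0.2]
grip_width: 0.947
grip_force: 0.0
time: 5.08
position: [0.5133, 0.3154, 0.0075]
tool_rot: [-1.86, -2.531, 0.0]
ft_force: [-0.4, -0.1, 0.4]
grip_width: 0.399
grip_force: 0.0
time: 5.32
position: [0.5134, 0.3156, 0.0076]
tool_rot: [1.86, 2.532, 0.0]
ft_force: [1.5, 0.7, -0.5]
grip_width: 0.181
grip_force: 30.0
```

```bash
python3 -m crank '[[0,0,0,0.13,0],[0,0,0,0.25,0],[0,0.0425,-0.3,0.25,-0.0007],[0,0.0425,-0.5,0.25,-0.0007],[0,0.0425,-0.761,0.25,-0.0007]]'
python3 -m crank '[[0,0,0,0,0],[0,0,0,0,0],[0,0,0,0,0]]'
python3 - <<'E'
from h import *
np.set_printoptions(precision=4,suppress=True)
s=get_state();print(s["position"],s["tool_rot"],s["time"])
a=get_image("top")[165:275,190:345,::-1];b=get_image("scene")[185:315,215:345,::-1]
a=cv2.resize(a,None,fx=4,fy=4,interpolation=cv2.INTER_CUBIC);
cv2.imwrite("pics/t3.png",a)
A=np.array([.588,-.0506]);u=np.array([.2949,-.9555]);v=np.array([.9555,.2949])
p=s["position"][:2]-A;print(p@u,p@v)
E
```

```text
time: 5.95
position: [0.5214, 0.1627, 0.0574]
tool_rot: [-1.864, -2.528, -0.001]
ft_force: [0.6, -0.6, -1.9]
grip_width: 0.181
grip_force: 30.0
time: 6.32
position: [0.5215, 0.1652, 0.0577]
tool_rot: [-1.862, -2.529, -0.001]
ft_force: [-0.6, 0.1, -1.7]
grip_width: 0.178
grip_force: 30.0
[0.5215 0.1652 0.0577] [-1.8625 -2.5293 -0.0015] 6.325
-0.22576431246000017 7.612037717143194e-05
```

View pics/t3.png

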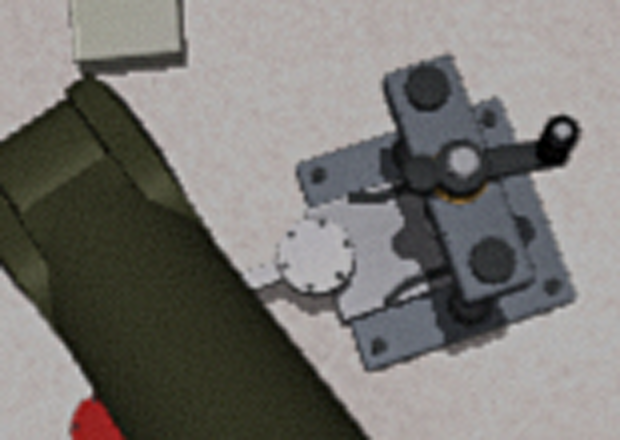

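The disc hangs over the front of the bed at crop (315,256), with its rim at about x 276–355 and y 217–296.

```bash
python3 - <<'E'
from h import *
T=get_calibration("top");A=np.array([.588,-.0506]);u=np.array([.2949,-.9555]);v=np.array([.9555,.2949])
for p in((315,256),(315,252)):
    X=onz(T,np.array(p)/4+[190,165],.07);q=X[:2]-A;print(X,q@u,q@v)
E
```

```text
[0.55875004 0.04549457 0.07      ] -0.10044417082289077 0.00038994968757158355
[0.56170139 0.04540755 0.07      ] -0.09949067800950648 0.003184302399475765
```

```bash
python3 -m crank '[[0,0.01,-0.033,0,0],[0,0.01,-0.033,-0.075,0],[0,0.01,-0.033,-0.075,0],[0,0.01,-0.033,-0.075,0]]'
for i in 1 2 3; do python3 -m crank '[[0,0,0,-0.005,0],[0,0,0,-0.005,0]]' | egrep 'pos|ft_'; done
```

```text
time: 6.92
position: [0.5235, 0.1568, 0.0422]
tool_rot: [-1.865, -2.527, 0.0]
ft_force: [-0.5, 1.0, -1.2]
grip_width: 0.18
grip_force: 30.0
position: [0.5239, 0.1568, 0.0417]
ft_force: [-0.4, -0.1, -1.1]
position: [0.5238, 0.1566, 0.0406]
ft_force: [0.3, 0.1, -2.8]
position: [0.5239, 0.1567, 0.0396]
ft_force: [0.3, 0.4, -1.1]
```

```bash
for i in 1 2 3; do python3 -m crank '[[0,0,0,-0.004,0],[0,0,0,-0.004,0]]' | egrep 'pos|ft_'; done
```

```text
position: [0.524, 0.1568, 0.039]
ft_force: [-0.0, -0.2, 0.6]
position: [0.5241, 0.1569, 0.0384]
ft_force: [-0.1, 1.0, 2.4]
position: [0.5242, 0.1571, 0.0374]
ft_force: [-0.1, 1.7, 2.7]
```

```bash
python3 -m crank '[[0,0,0,0.006,0],[0,0.02,-0.065,0.006,0],[0,0.04,-0.13,0.006,0],[0,0.06,-0.195,0.006,0],[0,0.06,-0.195,0.006,0]]'
python3 -m crank '[[0,0.015,-0.049,0,0],[0,0.03,-0.097,0,0],[0,0.045,-0.146,0,0],[0,0.059,-0.191,0,0],[0,0.059,-0.191,0,0]]'
python3 - <<'E'
from h import *
s=get_state()
A=np.array([.588,-.0506]);u=np.array([.2949,-.9555]);v=np.array([.9555,.2949])
p=s["position"][:2]-A;print(p@u,p@v,s["ft_force"][:2]@u,s["ft_force"][:2]@v)
E
```

```text
time: 9.05
position: [0.5367, 0.1145, 0.0382]
tool_rot: [1.869, 2.523, -0.002]
ft_force: [0.1, -1.5, 0.6]
grip_width: 0.181
grip_force: 30.0
time: 9.68
position: [0.5484, 0.0778, 0.0385]
tool_rot: [1.867, 2.525, -0.001]
ft_force: [1.3, -0.9, 3.1]
grip_width: 0.181
grip_force: 30.0
-0.13432896591247512 4.561530317555296e-05 1.2452776392085156 0.937457973391689
```

```bash
for i in 1 2 3 4 5; do python3 -m crank '[[0,0.003,-0.0096,0,0],[0,0.003,-0.0096,0,0]]' | egrep 'pos|ft_'; done
```

```text
position: [0.5484, 0.0777, 0.0386]
ft_force: [-0.3, 2.6, 4.0]
position: [0.5487, 0.0769, 0.0386]
ft_force: [-1.0, 4.5, 5.5]
position: [0.5493, 0.075, 0.0386]
ft_force: [-1.6, 4.2, 4.1]
position: [0.5499, 0.0731, 0.0386]
ft_force: [-1.3, 4.6, 4.3]
position: [0.5505, 0.0712, 0.0387]
ft_force: [-1.7, 5.1, 4.7]
```

```bash
python3 -m crank '[[0,0,0,0.004,0],[0,0,0,0.004,0]]' | egrep 'pos|ft_'; for i in 1 2 3 4; do python3 -m crank '[[0,0.0015,-0.0048,0,0],[0,0.0015,-0.0048,0,0]]' | egrep 'pos|ft_'; done
```

```text
position: [0.5502, 0.0692, 0.0387]
ft_force: [-0.7, 1.6, 1.1]
position: [0.5503, 0.069, 0.0387]
ft_force: [-1.2, 3.3, 0.4]
position: [0.5504, 0.069, 0.0388]
ft_force: [-1.4, 4.3, -1.1]
position: [0.5505, 0.069, 0.0389]
ft_force: [-3.2, 6.4, -0.1]
position: [0.5504, 0.069, 0.0389]
ft_force: [-2.9, 8.4, 0.1]
```

```bash
python3 -m crank '[[0,-0.004,0.013,0,0],[0,-0.004,0.013,0,0]]' | egrep 'pos|ft_'; python3 -m crank '[[0.5,0,0,0,0],[0.5,0,0,0,0],[0.5,0,0,0,0],[0.5,0,0,0,0]]'
python3 -m crank '[[0.5,0,0,0.2,0],[0.5,0,0,0.4,0],[0.5,0,0,0.7,0],[0.5,0,0,0.7,0]]'
python3 - <<'E'
from h import *
s=get_state();print(s["time"],s["position"])
a=get_image("top")[165:275,190:345,::-1];b=get_image("scene")[185:315,215:345,::-1]
a=cv2.resize(a,(620,440),interpolation=cv2.INTER_CUBIC)
cv2.imwrite("pics/t4.png",a);cv2.imwrite("pics/w4.png",get_image("wrist")[:,:,::-1])
E
```

```text
position: [0.5505, 0.0691, 0.0389]
ft_force: [-1.9, 4.9, -0.7]
time: 12.92
position: [0.5513, 0.0682, 0.0393]
tool_rot: [1.866, 2.527, -0.0]
ft_force: [-0.5, 0.1, 0.2]
grip_width: 0.48
grip_force: 0.0
time: 13.42
position: [0.5543, 0.0694, 0.1843]
tool_rot: [1.861, 2.521, 0.009]
ft_force: [-0.1, 0.1, -0.0]
grip_width: 0.5
grip_force: 0.0
13.425 [0.55433649 0.06941376 0.1842929 ]
```

View pics/w4.png

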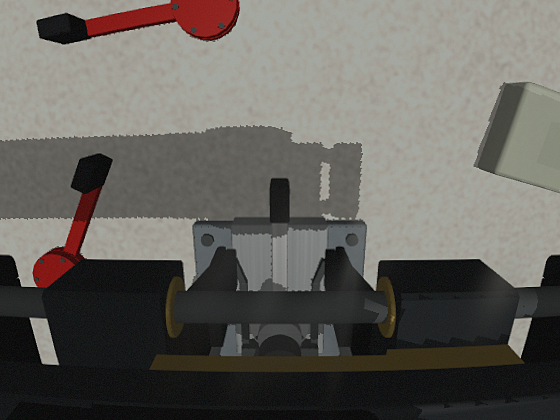

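The block stands out past the bed at (279,200), in line with the channel, and the cassette is released. Next I'll move to the knob.

```bash
python3 -m crank '[[0.8,0,0,0.55,0],[0.8,0,0,0.55,0],[0.8,0.23,-0.88,0.55,0],[0.8,0.23,-0.88,0.55,0],[0.8,0.23,-0.88,0.55,0]]' 40| egrep 'pos|ft_'
python3 -m crank '[[0.8,0,0,0,0],[0.8,0,0,0,0],[0.8,0,0,0,0]]'
python3 - <<'E'
from h import *
T=get_calibration("top");S=get_calibration("scene")
W=get_calibration("wrist");print(get_state()["position"])
im=cv2.imread("pics/w4.png")
E
```

```text
position: [0.5966, -0.1099, 0.2872]
ft_force: [-0.1, 0.5, 0.7]
time: 14.58
position: [0.5968, -0.1052, 0.2887]
tool_rot: [-1.861, -2.529, -0.0]
ft_force: [-0.0, 1.0, -0.1]
grip_width: 0.8
grip_force: 0.0
[ 0.59676737 -0.10524498  0.2886669 ]
```

```bash
python3 -m crank '[[0.8,0.0075,-0.0275,0,0],[0.8,0.0075,-0.0275,-0.15,0],[0.8,0.0075,-0.0275,-0.25,0],[0.8,0.0075,-0.0275,-0.25,0]]' | egrep 'pos|ft_'
python3 -m crank '[[0.8,0,0,-0.07,0],[0.8,0,0,-0.138,0],[0.8,0,0,-0.138,0]]' | egrep 'pos|ft_'
python3 -m crank '[[0.2,0,0,0,0],[0,0,0,0,0],[0,0,0,0,0],[0,0,0,0,0],[0,0,0,0,0]]' 40
python3 -m crank '[[0,0,0,0,0],[0,0,0,0,0]]'
```

```text
position: [0.5974, -0.1128, 0.2374]
ft_force: [-0.4, -0.3, -0.1]
position: [0.5978, -0.1129, 0.2102]
ft_force: [-0.4, 0.1, -1.0]
time: 16.08
position: [0.5986, -0.1129, 0.2117]
tool_rot: [1.866, 2.527, 0.0]
ft_force: [-0.1, 0.3, -0.2]
grip_width: 0.322
grip_force: 0.0
time: 16.32
position: [0.5972, -0.1134, 0.2116]
tool_rot: [-1.865, -2.525, 0.004]
ft_force: [-5.2, -0.4, 3.6]
grip_width: 0.252
grip_force: 40.0
```

```bash
python3 - <<'E'
from h import *
u=np.array([.2949,-.9555]);v=np.array([.9555,.2949])
P=lambda q:.06*(np.cos(1.047-q)*u+np.sin(1.047-q)*v)/.2
q0=1.209
for g in range(6):
    b=P(q0+g*1.0)
    print(g,[ [round(float(x),3) for x in P(q0+g+k*.2)-b] for k in range(1,6)])
E
cat > f.py <<'E'
from h import *
s=get_state();A=np.array([.588,-.0506]);u=np.array([.2949,-.9555]);v=np.array([.9555,.2949])
p=s["position"][:2]-A;x=p@u-.0035;y=p@v;a=np.arctan2(y,x);q=(1.047-a)%(2*np.pi)
t=np.array([np.sin(a)*u[i]-np.cos(a)*v[i] for i in(0,1)]);r=np.array([np.cos(a)*u[i]+np.sin(a)*v[i] for i in(0,1)])
f=s["ft_force"];print("t%.2f q %.3f r %.4f push %.1f radial %.1f fz %.1f z %.4f w %.3f"%(s["time"],q,np.hypot(x,y),-f[:2]@t,f[:2]@r,f[2],s["position"][2],s["grip_width"]))
E
python3 f.py
```

```text
0 [[-0.06, -0.002], [-0.119, 0.007], [-0.175, 0.029], [-0.226, 0.061], [-0.269, 0.102]]
1 [[-0.034, 0.049], [-0.058, 0.104], [-0.07, 0.163], [-0.071, 0.223], [-0.059, 0.281]]
2 [[0.023, 0.055], [0.056, 0.105], [0.099, 0.147], [0.149, 0.18], [0.205, 0.202]]
3 [[0.059, 0.011], [0.119, 0.009], [0.177, -0.004], [0.232, -0.028], [0.281, -0.063]]
4 [[0.041, -0.044], [0.072, -0.095], [0.093, -0.151], [0.102, -0.21], [0.099, -0.27]]
5 [[-0.015, -0.058], [-0.041, -0.112], [-0.077, -0.16], [-0.122, -0.199], [-0.174, -0.229]]
t16.32 q 1.209 r 0.0600 push -5.2 radial -0.3 fz 3.6 z 0.2116 w 0.252
```

```bash
python3 -m crank '[[0,-0.06,-0.002,0,0],[0,-0.119,0.007,0,0],[0,-0.175,0.029,0,0],[0,-0.226,0.061,0,0],[0,-0.269,0.102,0,0]]' >/dev/null; python3 f.py; python3 -m crank '[[0,0,0,0,0],[0,0,0,0,0]]' >/dev/null; python3 f.py
```

```text
t16.95 q 2.128 r 0.0604 push 9.8 radial 1.3 fz -4.5 z 0.2117 w 0.251
t17.20 q 2.180 r 0.0604 push 2.2 radial 5.4 fz 1.8 z 0.2116 w 0.246
```

```bash
python3 -m crank '[[0,-0.018,0.024,0,0],[0,-0.034,0.049,0,0]]' >/dev/null; python3 f.py; python3 -m crank '[[0,-0.013,0.027,0,0],[0,-0.024,0.055,0,0]]' >/dev/null; python3 f.py; python3 -m crank '[[0,-0.007,0.029,0,0],[0,-0.012,0.059,0,0]]' >/dev/null; python3 f.py;  python3 -m crank '[[0,-0.001,0.03,0,0],[0,-0.001,0.06,0,0]]' >/dev/null; python3 f.py
```

```text
t17.45 q 2.327 r 0.0604 push 9.4 radial 3.2 fz -2.0 z 0.2116 w 0.250
t17.70 q 2.530 r 0.0605 push 8.1 radial 5.8 fz 1.3 z 0.2116 w 0.253
t17.95 q 2.734 r 0.0605 push 9.7 radial 6.8 fz 2.3 z 0.2115 w 0.250
t18.20 q 2.945 r 0.0605 push 10.0 radial 7.0 fz 4.0 z 0.2115 w 0.251
```

```bash
python3 -m crank '[[0,0.005,0.029,0,0],[0,0.012,0.058,0,0]]' >/dev/null; python3 f.py; python3 -m crank '[[0,0.011,0.028,0,0],[0,0.023,0.055,0,0]]' >/dev/null; python3 f.py; python3 -m crank '[[0,0.016,0.026,0,0],[0,0.033,0.05,0,0]]' >/dev/null; python3 f.py;  python3 -m crank '[[0,0.021,0.022,0,0],[0,0.043,0.042,0,0]]' >/dev/null; python3 f.py
```

```text
t18.45 q 3.157 r 0.0605 push 9.7 radial 7.7 fz 6.0 z 0.2115 w 0.250
t18.70 q 3.373 r 0.0604 push 9.5 radial 5.6 fz 6.1 z 0.2115 w 0.249
t18.95 q 3.585 r 0.0604 push 8.2 radial 4.3 fz 6.4 z 0.2115 w 0.250
t19.20 q 3.762 r 0.0603 push 16.4 radial 5.1 fz 10.7 z 0.2115 w 0.252
```

```bash
python3 -m crank '[[0,0.025,0.017,0,0],[0,0.05,0.033,0,0]]' >/dev/null; python3 f.py; python3 -m crank '[[0,0.028,0.011,0,0],[0,0.056,0.022,0,0]]' >/dev/null; python3 f.py; python3 -m crank '[[0,0.03,0.006,0,0],[0,0.059,0.011,0,0]]' >/dev/null; python3 f.py
```

```text
t19.45 q 3.956 r 0.0602 push 14.8 radial 2.1 fz 10.1 z 0.2115 w 0.254
t19.70 q 4.158 r 0.0601 push 15.9 radial 0.5 fz 11.1 z 0.2114 w 0.249
t19.95 q 4.357 r 0.0601 push 16.3 radial -2.3 fz 10.4 z 0.2115 w 0.256
```

```bash
python3 -m crank '[[0,0.03,0,0,0],[0,0.06,-0.002,0,0]]' >/dev/null; python3 f.py; python3 -m crank '[[0,0.03,-0.006,0,0],[0,0.058,-0.013,0,0]]' >/dev/null; python3 f.py; python3 -m crank '[[0,0.028,-0.011,0,0],[0,0.055,-0.024,0,0]]' >/dev/null; python3 f.py;  python3 -m crank '[[0,0.025,-0.017,0,0],[0,0.049,-0.035,0,0]]' >/dev/null; python3 f.py; python3 -m crank '[[0,0,0,0,0],[0,0,0,0,0]]' >/dev/null; python3 f.py
```

```text
t20.20 q 4.552 r 0.0600 push 17.1 radial -4.3 fz 10.3 z 0.2115 w 0.256
t20.45 q 4.743 r 0.0599 push 16.8 radial -6.2 fz 11.1 z 0.2115 w 0.252
t20.70 q 4.931 r 0.0598 push 16.6 radial -8.2 fz 11.1 z 0.2114 w 0.253
t20.95 q 5.113 r 0.0598 push 16.3 radial -10.5 fz 11.7 z 0.2115 w 0.254
t21.20 q 5.137 r 0.0597 push 12.7 radial -9.3 fz 8.6 z 0.2115 w 0.250
```

```bash
python3 -m crank '[[0,0.016,-0.013,0,0],[0,0.03,-0.025,0,0]]' >/dev/null; python3 f.py; python3 -m crank '[[0,0,0,0,0],[0,0,0,0,0]]' >/dev/null; python3 f.py
```

```text
t21.45 q 5.231 r 0.0597 push 16.2 radial -12.2 fz 10.6 z 0.2114 w 0.251
t21.70 q 5.248 r 0.0597 push 13.6 radial -11.9 fz 11.1 z 0.2115 w 0.252
```

```bash
python3 -m crank '[[0,-0.013,0.001,0.005,0],[0,-0.026,0.002,0.01,0],[0,-0.026,0.002,0.01,0]]' >/dev/null; python3 f.py
```

```text
t22.07 q 5.244 r 0.0595 push 3.4 radial 2.8 fz -10.3 z 0.2117 w 0.250
```

```bash
python3 -m crank '[[0.45,0,0,0,0],[0.45,0,0,0,0],[0.45,0,0,0,0]]'; python3 -m crank '[[0.45,0,0,0.15,0],[0.45,0,0,0.3,0],[0.45,0,0,0.6,0],[0.45,0,0,0.6,0],[0.45,0,0,0.6,0]]'|grep -E "pos|ft_"
python3 -m crank '[[0.45,-0.3,0.9,0.2,0],[0.45,-0.3,0.9,0.2,0],[0.45,-0.3,0.9,0.2,0],[0.45,-0.3,0.9,0.2,0],[0.45,-0.3,0.9,0.2,0]]'|grep -E "pos|ft_"
python3 - <<'E'
from h import *
print(get_state()["time"])
a=get_image("top")[165:275,190:345,::-1];b=get_image("scene")[185:315,215:345,::-1]
a=cv2.resize(a,(620,440),interpolation=cv2.INTER_CUBIC);b=cv2.resize(b,(440,440),interpolation=cv2.INTER_CUBIC)
c=cv2.resize(cv2.convertScaleAbs(np.hstack([a,b]),alpha=1.6,beta=20),(800,332));cv2.imwrite("pics/end.png",c)
E
```

```text
time: 22.45
position: [0.632, -0.0139, 0.2148]
tool_rot: [1.866, 2.524, 0.001]
ft_force: [0.5, -0.7, 0.2]
grip_width: 0.429
grip_force: 0.0
position: [0.6312, -0.0134, 0.3339]
ft_force: [0.5, -0.4, -0.1]
position: [0.5708, 0.1665, 0.3725]
ft_force: [0.5, 0.1, 0.4]
23.7
```

View pics/end.png

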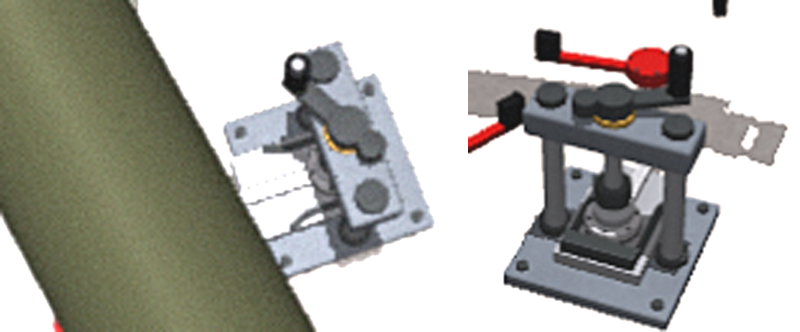

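The foot now sits on the disc: it shows at (612,215) in the scene half, with the bar along the channel. The knob is at (296,64). I'll check its angle before handing in.

```bash
python3 - <<'E'
from h import *
T=get_calibration("top");A=np.array([.588,-.0506]);u=np.array([.2949,-.9555]);v=np.array([.9555,.2949])
for p in((296,64),):
    X=onz(T,np.array(p)*1.325/4+[190,165],.2505)[:2]-A;print((1.047-np.arctan2(X@v,X@u))%6.2832,np.hypot(*X))
E
```

```text
5.229784160140389 0.0607759568940195
```

```bash
python3 -c "from bench import close_job;print(close_job())"
```

```text
the job is handed in; nothing more can be done
None
```

The job is handed in: the cassette is home against the stop and let go, and I wound the crank about a quarter turn past the contact I felt; the 130 to 157 N clamp force could not be measured, only inferred from the crank angle.

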